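# Fit the intake tube to the ward air sampler

### The job

Take the plug out of the air sampler's port and put it in the steel tray. Then stand the longer of the two metal tubes in the port and push it gently down past the grip of the seal until it is fully home on the stop inside; let go, and leave the short tube and the other things on the desk where they are.

Things in the scene. Friction and masses are not known exactly. Their poses are not given: they have to be found in the camera images.
- sampler: White air sampler, a fixed box 160 (x) x 140 (y) x 100 mm high; origin at the centre of its underside. On its top stands a dark steel collar, 36 mm across and 15 mm high, the push-fit port, centred 30 mm towards -x and 20 mm towards +y of the box's own axes.
- port (a point): Centre of the port's mouth, level with the collar's rim, 115 mm above the desk. The bore below is upright and 17.8 mm wide. A rigid stop closes it 22 to 34 mm below the rim, different from unit to unit and out of sight: it is found by feel, as a sudden hard rise in force. Pressing much harder than 30 N once it is home would break it.
- valve (a joint): Pin of the shut-off valve inside the port, 8 mm across, standing 4 mm proud of the middle of the stop. The tube's foot presses it down (1 to 2 N of spring, pushing back up). 0 = closed; about 0.004 (m) = open, the foot fully home on the stop. Out of sight.
- seal (a point): On the bore's axis, 9 mm below the rim, at the middle of the seal: four rounded spring teeth that leave 13 mm between them. A 16 mm tube meets a bump of about 8 to 15 N here, then slides on with a steady drag of 5 to 10 N; the teeth hold it where it is left.
- plug: Grey round plug that closes the port at the start, loose in it, pulled straight up. Head 26 mm across and 28 mm high; origin at the centre of the head's underside (resting on the collar's rim); z up along its axis. Below it a black stem 12 mm across and 18 mm long. 30 g.
- tray: Fixed open steel tray, 120 (x) x 100 (y) x 25 mm high, walls and floor 3 mm; origin at the centre of its underside.
- stand: Fixed grey block 50 (x) x 150 (y) x 50 mm high with two upright 18 mm holes, 40 mm towards +y and -y of its centre and 40 mm deep, one metal tube standing in each; which is which varies. Origin at the centre of its underside.
- long_tube: The longer rigid metal tube, 130 mm overall: stem 16 mm across and 105 mm long, its lowest 6 mm tapering to 12 mm, and on top a round steel head 26 mm across and 25 mm high to hold it by. Origin at the centre of its foot, z up along its axis; at the start the foot stands 10 mm above the desk. 50 to 100 g.
- tube_foot (a point): Centre of the long tube's foot, the end that goes into the port (same as the origin of long_tube).
- short_tube: The other tube, the same but 100 mm overall (stem 75 mm, same head). To be left in the stand. Origin at the centre of its foot.
- mouse: Black computer mouse, 100 x 60 x 32 mm high, loose; to be left alone.
- tape: Roll of tape lying flat, 70 mm across, 20 mm high, loose; to be left alone.
- gel: Clear bottle of hand gel, 56 mm across, 140 mm high, loose; to be left alone.
- mug: White mug, 80 mm across, 90 mm high, loose; to be left alone.
Mind the look-alikes: they are no part of the job. Of the things like the plug, leave any that is yellow; of the rest the larger one is meant.

How it is judged:
By the outcome, as a careful person would: the job done as asked, in the order asked, and still so for the second after the job is handed in, with the robot touching nothing.
It also fails if it takes over 64 s, if anything falls off the work surface, if the arm or the gripper's body presses on something with over 40 N, if the wrist force passes 120 N, or if a joint passes its speed limit or range.

### The arm

A 7-joint arm with a two-finger parallel gripper is mounted at the origin on the work surface. World frame = base frame: x ahead of the robot, y to its left, z up, the work surface at z = 0. Lengths are in m, angles in rad, forces in N, time in s.
With the tool pointing down it reaches from about 0.4 to 0.875 m from the base axis. Payload 6.5 kg.
Tool frame: the origin (TCP) lies on the centre line of the jaws, within the pads' length; the fingertips stand 14 mm ahead of it and the grasp point (between the pads) lies 5 mm behind it; z points along the fingers, y is the direction in which the jaws open and shut (so a half turn about z gives the same grasp; the last joint's range is limited). The gripper opens to 88 mm and grips with 3 to 60 N. Pads are 18 mm wide; open, the fingers measure 123 mm over their backs; the gripper's body (75 mm by 187 mm) begins 45 mm behind the grasp point.
Start: joints at [-1.281, 0.536, -0.004, 1.538, 0.003, 1.067, -0.071], TCP at [0.226, 0.609, 0.253] pointing down, gripper open.
Joint ranges: [-2.7, 2.7], [-0.37, 2.16], [-1.27, 1.26], [0.24, 2.4], [-1.31, 4.45], [0.19, 1.91], [-2.76, 2.76]. Speed limits (rad/s): [2.39, 2.39, 3.14, 3.14, 3.14, 3.14, 3.14].

### API

Orientations are given as a unit quaternion [w, x, y, z].
In Python, from plant import bot gives the robot as it stands. The module is installed in compiled form; this text tells all that it offers.
- The arm moves only by the tool play_rows, never from a script. Its argument "increments" is text: rows parted by semicolons, each of 7 numbers parted by spaces: the opening, from -1 (shut) to 1 (fully open), then the shift along the tool's x, y, z in units of 40 mm (1.0 is 40 mm), then the turn, a rotation vector about the tool's x, y, z in units of 6 degrees (1.0 is 6 degrees). In form: gripper x y z rx ry rz; .... A call has 1 to 10 rows; each row is the pose to reach, as a shift and turn from the pose measured when the call began, along the tool's axes at that moment; what a row does not reach only later rows make up. A row lasts 1/8 s, in which the tool goes at most 62.5 mm and 10.7 degrees, less where a joint would pass 70% of its speed; a pose out of reach is approached as far as the arm can. A call with a gripper value outside its range is refused whole. The fingers move at their own pace and stop on an object; the grip force is fixed at half the most. Time passes only in rows, so rows that repeat a pose let the fingers close. It gives the time, the measured TCP pose, the force and the opening at its end, in the units of the state.
- bot.read_state(): the state, without advancing time (a new reading comes with each control period).
- bot.get_image(name): name is "side" or "top" or "wrist"; returns a dict with "pixels" (420x560x3 uint8, red, green, blue), "intrinsics" (3x3 intrinsics, pixels), "R" (3x3) and "t" (3): a world point X has camera coordinates R X + t. Camera axes: x right, y down, z forward; pixel columns grow to the right and rows downward; lengths in m; the calibration is good to about 2 mm. A picture is of the moment at which its call begins. There is no depth.
- bot.hand_in(): hands the job in, once; it reports no verdict.
Trained networks look in a picture, given as the dict that the camera call returned (one of the last four; its "shot" number tells which), for a name from the list of things; names that differ only in an ending like _2 or _b are one class to them, and where a whole thing is asked for, a point or a joint stands for the part that bears it (a point fixed in the world has none). Each returns a list of dicts, best first, with "conf" (0 to 1); they miss things now and then, are a little off and sometimes report something else, mostly with a low value. They report only what shows in the picture. A call takes as long as a camera call. They do not tell look-alikes from the thing itself.
- bot.boxes_of(picture, target): "pixel" ([column, row] in pixels, amid what is visible of it).
- bot.masks_of(picture, target): "pixels" (420x560 bool, what is visible of it) and "pixel" ([column, row] in pixels, amid what is visible of it).
- bot.landmark_of(picture, target): "pixel" ([column, row] in pixels: a listed point, or the origin of a listed thing).
The state is a dict: "clock": time; "joints": joint angles; "joint_velocities": joint speeds; "effort": joint torques, N m; "tcp_pos": TCP position; "ee_rot": TCP orientation; "force": force on the tool from outside, world axes, zero at the start; "wrist_torque": the same for the moment, N m; "finger_gap": finger opening in m.
Only numpy, scipy, OpenCV 4.12 (cv2) and the standard library are available. Lean on these libraries where they do the work, as an engineer would, in place of code of your own. Each camera call takes 0.05 s, during which the arm holds its last target.

## Working session

There is one attempt and no reset: what is moved stays moved. The work goes in short steps, Python scripts to look and compute and a tool call to move; the robot and the scene stay as the last step left them, time stands still between calls to the robot, and variables do not carry over. Pictures are saved under pics/ and viewed, and the job is handed in when it is done.

Besides the shell and the picture viewer there is one more tool, called after ">>>" as a command line: name --argument value ..., lists and objects as JSON in quotes. play_rows: Moves the arm, as the interface text tells. Its arguments: {"type":"object","properties":{"increments":{"type":"string"}},"required":["increments"]}

```bash
mkdir -p pics; cat > h.py <<'E'
import numpy as np, cv2
from plant import bot
from scipy.spatial.transform import Rotation as Ro
def rot(q): return Ro.from_quat([q[1],q[2],q[3],q[0]]).as_matrix()
def save(p,n): cv2.imwrite('pics/'+n,p['pixels'][:,:,::-1])
def crop(p,n,c,r,h,s): 
    im=p['pixels'][max(0,r-h):r+h,max(0,c-h):c+h,::-1]; cv2.imwrite('pics/'+n,cv2.resize(im,None,fx=s,fy=s,interpolation=cv2.INTER_CUBIC))
def atz(p,px,z):
    K,R,t=map(np.array,(p['intrinsics'],p['R'],p['t'])); d=R.T@np.linalg.inv(K)@np.array([px[0],px[1],1.]); c=-R.T@t
    return c+d*(z-c[2])/d[2]
def tri(obs):
    A=np.zeros((3,3));b=np.zeros(3)
    for p,px in obs:
        K,R,t=map(np.array,(p['intrinsics'],p['R'],p['t'])); d=R.T@np.linalg.inv(K)@np.array([px[0],px[1],1.]); d/=np.linalg.norm(d);c=-R.T@t
        P=np.eye(3)-np.outer(d,d);A+=P;b+=P@c
    X=np.linalg.solve(A,b); return X
def proj(p,X):
    K,R,t=map(np.array,(p['intrinsics'],p['R'],p['t']));q=K@(R@np.array(X)+t);return q[:2]/q[2]
def to_tool(s,target):
    "tool-axis shift in units of 40mm"
    return rot(s['ee_rot']).T@(np.array(target)-np.array(s['tcp_pos']))/0.04
E
python3 - <<'E'
from h import *
s=bot.read_state();print({k:np.round(v,3) for k,v in s.items()})
for n in ('side','top','wrist'):
    p=bot.get_image(n);save(p,n+'0.png');print(n,p['shot'],np.round(-np.array(p['R']).T@p['t'],3))
    for t in ('sampler','port','plug','tray','stand','long_tube','short_tube','mug','gel','tape','mouse'):
        try: print(t,[(np.round(d['pixel']).tolist(),round(d['conf'],2)) for d in bot.boxes_of(p,t)][:4],[(np.round(d['pixel'],1).tolist(),round(d['conf'],2)) for d in bot.landmark_of(p,t)][:3])
        except Exception as e: print(t,e)
E
```

```text
{'clock': np.float64(0.0), 'joints': array([-1.281,  0.537, -0.004,  1.539,  0.003,  1.067, -0.071]), 'joint_velocities': array([ 0.001,  0.001, -0.001,  0.001,  0.001, -0.   , -0.001]), 'effort': array([-0.000e+00, -5.710e+01,  9.900e-01, -2.516e+01, -5.600e-02,
        1.800e-02,  0.000e+00]), 'tcp_pos': array([0.226, 0.609, 0.252]), 'ee_rot': array([-0.   ,  0.177,  0.984, -0.001]), 'force': array([-0.261, -0.05 , -0.209]), 'wrist_torque': array([ 0.009, -0.033, -0.005]), 'finger_gap': np.float64(0.088)}
side 1 [ 0.084 -0.354  0.706]
sampler [([394.0, 304.0], 0.87), ([149.0, 176.0], 0.32)] [([390.2, 321.6], 0.81)]
port [([398.0, 306.0], 0.9)] [([378.0, 277.7], 0.71), ([190.0, 226.0], 0.43)]
plug [([393.0, 302.0], 0.69), ([379.0, 271.0], 0.68), ([320.0, 264.0], 0.61)] [([376.9, 275.2], 0.86), ([303.5, 284.3], 0.48), ([158.7, 210.2], 0.47)]
tray [([286.0, 221.0], 0.61)] [([285.9, 229.7], 0.75)]
stand [([173.0, 214.0], 0.88), ([286.0, 220.0], 0.57)] [([172.1, 221.6], 0.73), ([389.8, 321.0], 0.33)]
long_tube [] [([155.9, 210.4], 0.89)]
short_tube [([182.0, 197.0], 0.81)] [([189.8, 226
[... 577 characters left out ...]
([274.8, 205.9], 0.87)]
stand [([200.0, 261.0], 0.89)] []
long_tube [([177.0, 262.0], 0.57)] [([188.7, 263.0], 0.59), ([158.0, 198.9], 0.26)]
short_tube [] [([217.3, 259.2], 0.57)]
mug [([155.0, 193.0], 0.74)] [([161.2, 197.4], 0.63)]
gel [([224.0, 143.0], 0.88)] [([277.1, 289.0], 0.67), ([223.4, 150.7], 0.64), ([203.2, 261.0], 0.36)]
tape [([211.0, 192.0], 0.65)] [([210.6, 197.6], 0.71)]
mouse [([275.0, 286.0], 0.62), ([220.0, 142.0], 0.56), ([210.0, 191.0], 0.5)] [([273.6, 288.4], 0.68)]
wrist 3 [0.151 0.636 0.385]
sampler [] []
port [] []
plug [] []
tray [] []
stand [([124.0, 404.0], 0.82)] [([93.7, 405.6], 0.67)]
long_tube [] []
short_tube [] []
mug [] []
gel [] []
tape [] []
mouse [] []
```

View pics/side0.png

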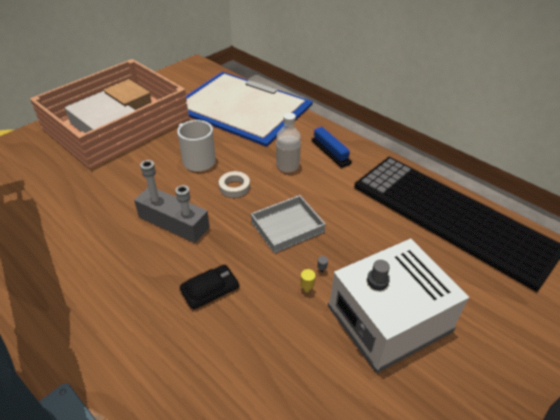

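View pics/top0.png

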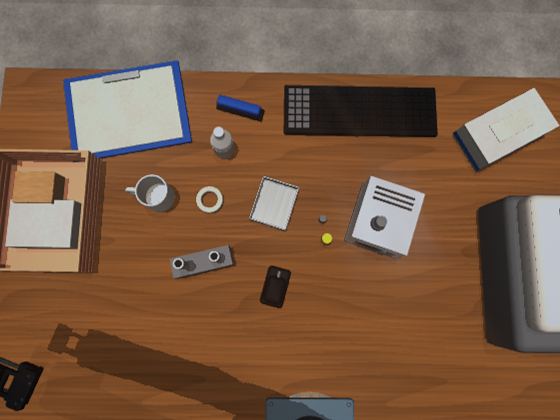

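```bash
python3 - <<'E'
from h import *
a=bot.get_image('side');b=bot.get_image('top')
ims=[(a,380,275),(a,170,195),(a,315,275),(b,380,222),(b,198,262),(b,325,228)]
out=[]
for p,c,r in ims:
    out.append(cv2.resize(p['pixels'][r-40:r+40,c-40:c+40,::-1],(260,260),interpolation=cv2.INTER_CUBIC))
cv2.imwrite('pics/crops0.png',np.vstack([np.hstack(out[:3]),np.hstack(out[3:])]))
E
```

```text
(no output)
```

View pics/crops0.png

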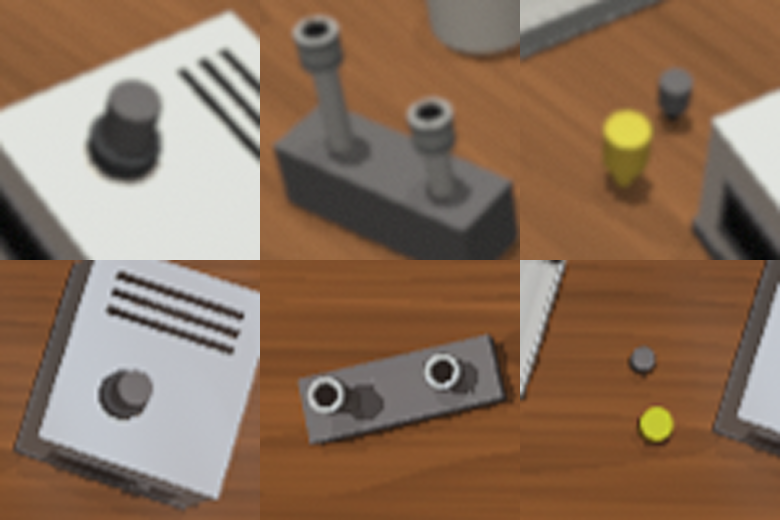

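Candidates for the plug: the grey one seated in the collar (side 380,271 / top 380,222), a yellow one (side 308,281) and a small grey one (side 322,264). The seated grey one is the larger of those that aren't yellow, so that is the plug. The long tube is the left one (side 148,164 / top 178,263).

```bash
python3 - <<'E'
from h import *
a=bot.get_image('side');b=bot.get_image('top')
for n,pa,pb,z in (('plugtop',(381.2,266.1),(381.2,221.1),.143),('long',(147.5,164.2),(178,263.5),.14),('short',(182.6,189.5),(214,256.5),.11)):
    print(n,tri([(a,pa),(b,pb)]).round(4),atz(a,pa,z).round(4),atz(b,pb,z).round(4))
for n,px,z in (('tray',(274.8,205.9),0),('yellow',(327,239),.03),('smallgrey',(323,219),.02),('mouse',(275,287),.03),('mug',(153,190),.09),('gel',(219,133),.14),('tape',(209,199),.02)): print(n,atz(b,px,z).round(3))
for t in ('tray','stand','sampler'):
  m=bot.masks_of(b,t)[0]['pixels'].astype(np.uint8)
  r=cv2.minAreaRect(cv2.findNonZero(m)); bx=cv2.boxPoints(r)
  z={'tray':.025,'stand':.05,'sampler':.1}[t]
  print(t,[atz(b,q,z)[:2].round(3).tolist() for q in bx])
E
```

```text
plugtop [ 0.5319 -0.157   0.1407] [ 0.5301 -0.1578  0.143 ] [ 0.5315 -0.1563  0.143 ]
long [0.4283 0.3131 0.1386] [0.4285 0.3107 0.14  ] [0.4271 0.3135 0.14  ]
short [0.4471 0.2346 0.11  ] [0.4482 0.2339 0.11  ] [0.446  0.2353 0.11  ]
tray [0.589 0.091 0.   ]
yellow [ 0.499 -0.044  0.03 ]
smallgrey [ 0.553 -0.035  0.02 ]
mouse [0.376 0.089 0.03 ]
mug [0.609 0.394 0.09 ]
gel [0.741 0.23  0.14 ]
tape [0.602 0.265 0.02 ]
tray [[0.55, 0.161], [0.67, 0.125], [0.639, 0.028], [0.52, 0.067]]
stand [[0.443, 0.357], [0.482, 0.207], [0.431, 0.193], [0.392, 0.342]]
sampler [[0.49, -0.072], [0.658, -0.13], [0.608, -0.282], [0.442, -0.22]]
```

```bash
python3 - <<'E'
from h import *
s=bot.read_state()
for t in ([.43,.2,.25],[.531,-.157,.235]): print(to_tool(s,t).round(2))
E
```

```text
[-8.33 -7.82  0.07]
[-13.81 -15.31   0.44]
```

>>> play_rows --increments "0.2 -1.4 -1.3 0 0 0 0; 0.2 -2.5 -2.3 0 0 0 0; 0.2 -3.6 -3.4 0 0 0 0; 0.2 -4.7 -4.4 0 0 0 0; 0.2 -5.8 -5.4 0 0 0 0; 0.2 -6.9 -6.4 0 0 0 0; 0.2 -7.9 -7.4 0 0 0 0; 0.2 -8.9 -8.4 0.1 0 0 0; 0.2 -9.7 -9.4 0.2 0 0 0; 0.2 -10.5 -10.4 0.2 0 0 0"

```text
clock: 5.05
tcp_pos: [0.4756, 0.0714, 0.2448]
ee_rot: [0.0, 0.177, 0.984, 0.0]
force: [0.6, 1.1, -0.2]
finger_gap: 0.053
```

```bash
python3 - <<'E'
from h import *
s=bot.read_state();print(s['clock'],s['tcp_pos'].round(4) if hasattr(s['tcp_pos'],'round') else s['tcp_pos'],np.round(s['joints'],2),np.round(s['ee_rot'],3))
print(to_tool(s,[.531,-.157,.235]).round(2))
E
```

```text
5.05 [0.4756 0.0714 0.2448] [-0.44  0.26  0.23  1.99 -0.08  0.9   1.05] [0.    0.177 0.984 0.   ]
[-3.29 -4.87  0.24]
```

>>> play_rows --increments "0.2 -0.8 -1.2 0.1 0 0 0; 0.2 -1.6 -2.4 0.1 0 0 0; 0.2 -2.4 -3.6 0.2 0 0 0; 0.2 -3.3 -4.87 0.24 0 0 0; 0.2 -3.3 -4.87 0.24 0 0 0; 0.2 -3.3 -4.87 0.24 0 0 0"

```text
clock: 5.8
tcp_pos: [0.5314, -0.1566, 0.235]
ee_rot: [-0.0, 0.177, 0.984, 0.0]
force: [0.7, 0.3, -0.2]
finger_gap: 0.0529
```

```bash
python3 - <<'E'
from h import *
s=bot.read_state();print(s['clock'],s['tcp_pos'])
p=bot.get_image('wrist');save(p,'w1.png');print(proj(p,[.531,-.157,.143]),proj(p,[.531,-.157,.115]))
p=bot.get_image('top');crop(p,'t1.png',380,222,60,5)
R=rot(s['ee_rot']);print(R)
E
```

```text
5.8 [ 0.53137446 -0.15659823  0.23496993]
[275.82191565 224.36578831] [275.69884591 211.3487797 ]
[[-9.37357763e-01  3.48368219e-01 -9.18803307e-05]
 [ 3.48368040e-01  9.37357493e-01  7.99025960e-04]
 [ 3.64479967e-04  7.16965016e-04 -9.99999677e-01]]
```

View pics/w1.png

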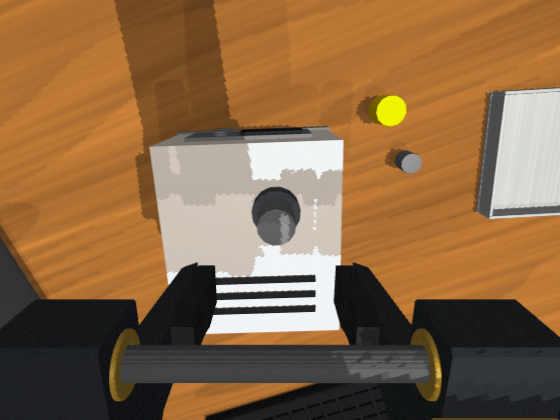

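>>> play_rows --increments "0.2 0 0 0.8 0 0 0; 0.2 0 0 1.6 0 0 0; 0.2 0 0 2.2 0 0 0; 0.2 0 0 2.57 0 0 0; 0.2 0 0 2.57 0 0 0; -1 0 0 2.57 0 0 0; -1 0 0 2.57 0 0 0; -1 0 0 2.57 0 0 0; -1 0 0 2.57 0 0 0; -1 0 0 2.57 0 0 0"

```text
clock: 7.15
tcp_pos: [0.5319, -0.1554, 0.1329]
ee_rot: [0.0, 0.176, 0.984, 0.001]
force: [-0.8, 0.7, 5.9]
finger_gap: 0.0253
```

>>> play_rows --increments "-1 0 0 -0.3 0 0 0; -1 0 0 -0.7 0 0 0; -1 0 0 -1.2 0 0 0; -1 0 0 -1.8 0 0 0; -1 0 0 -2.4 0 0 0; -1 0 0 -2.4 0 0 0"

```text
clock: 7.9
tcp_pos: [0.5331, -0.1559, 0.2313]
ee_rot: [0.003, 0.176, 0.984, 0.001]
force: [0.4, 0.5, -0.4]
finger_gap: 0.025
```

```bash
python3 - <<'E'
from h import *
s=bot.read_state();print(s['clock'],s['tcp_pos'],s['finger_gap'],s['force'])
print(to_tool(s,[.592,.095,.235]).round(2),to_tool(s,[.592,.095,.045]).round(2))
p=bot.get_image('wrist');save(p,'w2.png')
K=p['intrinsics'];R=np.array(p['R']);
for X in ([.531,-.157,.115],[.5315,-.1555,.115]):print(proj(p,X))
b=bot.get_image('top');crop(b,'t2.png',380,222,60,5)
np.savez('w2.npz',pixels=p['pixels'],intrinsics=K,R=R,t=p['t'])
E
```

```text
7.9 [ 0.53306351 -0.15585214  0.23128121] 0.025003024063446143 [ 0.4177106   0.4757993  -0.42275937]
[ 0.79  6.39 -0.08] [0.81 6.38 4.67]
[273.65979842 210.33235078]
[275.88126947 210.26179659]
```

View pics/w2.png

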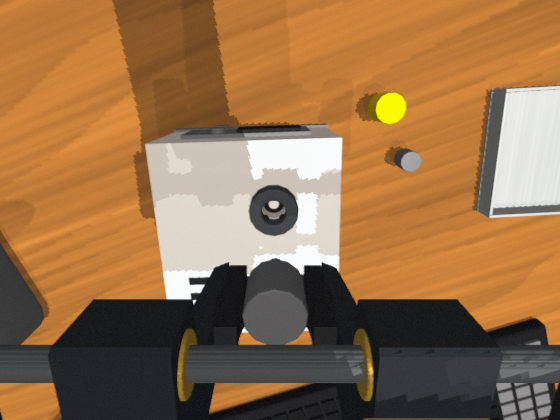

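>>> play_rows --increments "-1 0.1 1.3 0 0 0 0; -1 0.3 2.6 0 0 0 0; -1 0.5 3.9 0 0 0 0; -1 0.7 5.2 0 0 0 0; -1 0.8 6.39 0 0 0 0; -1 0.8 6.39 0.5 0 0 0; -1 0.8 6.39 1.5 0 0 0; -1 0.8 6.39 2.5 0 0 0; -1 0.8 6.39 3.4 0 0 0; -1 0.8 6.39 4.2 0 0 0"

```text
clock: 9.25
tcp_pos: [0.5889, 0.0956, 0.0587]
ee_rot: [-0.001, 0.176, 0.984, 0.0]
force: [0.7, 0.5, -0.6]
finger_gap: 0.025
```

```bash
python3 - <<'E'
from h import *
s=bot.read_state();print(s['clock'],s['tcp_pos'],s['finger_gap'],s['force'])
print(to_tool(s,[.592,.095,.044]).round(2))
p=bot.get_image('wrist');b=bot.get_image('top');c=cv2.resize(b['pixels'][145:265,215:335],(420,420))
cv2.imwrite('pics/w3.png',cv2.resize(np.hstack([p['pixels'],c])[:,:,::-1],(790,340)))
E
```

```text
9.25 [0.58894171 0.09556425 0.05872807] 0.025036501849431545 [ 0.6642532   0.54237869 -0.59164528]
[-0.08  0.01  0.37]
```

View pics/w3.png

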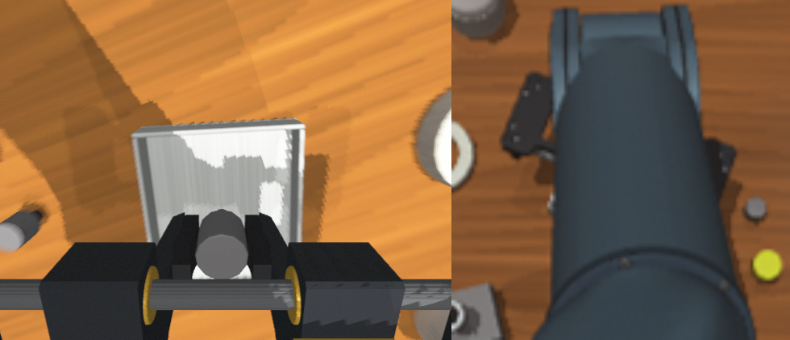

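>>> play_rows --increments "-1 0 0 0.25 0 0 0; -1 0 0 0.37 0 0 0; -1 0 0 0.37 0 0 0; 0 0 0 0.37 0 0 0; 0 0 0 0.37 0 0 0; 0 0 0 0.37 0 0 0; 0 0 0 -0.5 0 0 0; 0 0 0 -1.8 0 0 0; 0 0 0 -3.2 0 0 0; 0 0 0 -4.3 0 0 0"

```text
clock: 10.6
tcp_pos: [0.5883, 0.0952, 0.2317]
ee_rot: [-0.002, 0.176, 0.984, -0.0]
force: [0.8, 0.4, 0.3]
finger_gap: 0.044
```

```bash
python3 - <<'E'
from h import *
s=bot.read_state();print(s['clock'],s['tcp_pos'],s['finger_gap'],s['force'],np.round(s['joints'],2))
p=bot.get_image('wrist');b=bot.get_image('side');c=cv2.resize(b['pixels'][160:280,225:345],(420,420))
cv2.imwrite('pics/w4.png',cv2.resize(np.hstack([p['pixels'],c])[:,:,::-1],(790,340)))
print(to_tool(s,[.428,.312,.25]).round(2))
E
```

```text
10.6 [0.58825357 0.09524672 0.23167796] 0.04404216236726426 [0.81133018 0.39725779 0.2698829 ] [-0.44  0.48  0.27  1.72 -0.15  0.97  1.11]
[ 5.64  3.7  -0.44]
```

View pics/w4.png

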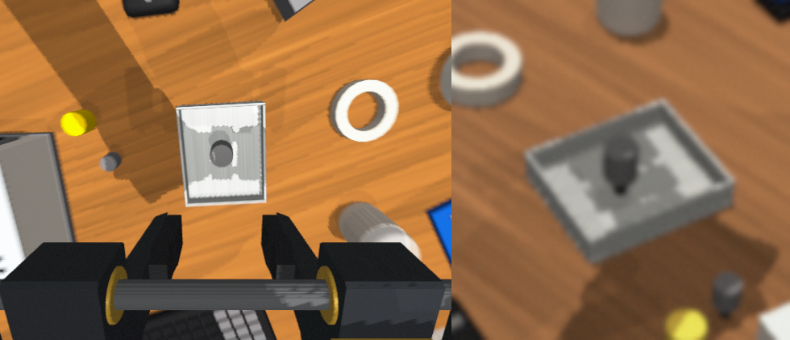

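>>> play_rows --increments "0.1 1.2 0.8 -0.1 0 0 0; 0.1 2.4 1.6 -0.2 0 0 0; 0.1 3.6 2.4 -0.2 0 0 0; 0.1 4.7 3.1 -0.2 0 0 0; 0.1 5.64 3.7 -0.2 0 0 0; 0.1 5.64 3.7 -0.2 0 0 0; 0.1 5.64 3.7 -0.2 0 0 0"

```text
clock: 11.58
tcp_pos: [0.4308, 0.3116, 0.2421]
ee_rot: [0.001, 0.176, 0.984, 0.001]
force: [0.6, -0.4, -0.6]
finger_gap: 0.0485
```

```bash
python3 - <<'E'
from h import *
s=bot.read_state();print(s['clock'],s['tcp_pos'],s['finger_gap'],s['force'],np.round(s['joints'],2))
p=bot.get_image('wrist');save(p,'w5.png')
for X in ([.428,.312,.14],[.447,.235,.11],[.428,.312,.05]):print(proj(p,X))
print(to_tool(s,[.428,.312,.127]).round(2))
E
```

```text
11.575 [0.43081335 0.31163128 0.24212109] 0.0484920484302678 [ 0.5571903  -0.38465494 -0.55252475] [-0.88  0.35  0.2   1.87 -0.09  0.92  0.58]
[275.43602461 215.44317414]
[192.19435059 257.11513918]
[275.1467277  184.22949787]
[ 0.07 -0.02  2.88]
```

View pics/w5.png

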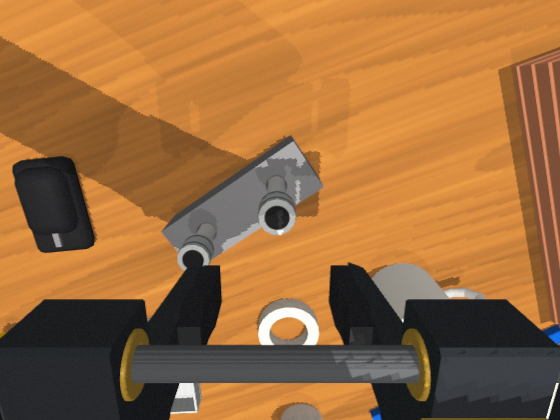

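>>> play_rows --increments "0.1 0.05 0 0.9 0 0 0; 0.1 0.05 0 1.8 0 0 0; 0.1 0.05 0 2.5 0 0 0; 0.1 0.05 0 2.88 0 0 0; 0.1 0.05 0 2.88 0 0 0; -1 0.05 0 2.88 0 0 0; -1 0.05 0 2.88 0 0 0; -1 0.05 0 2.88 0 0 0; -1 0.05 0 2.88 0 0 0; -1 0.05 0 2.88 0 0 0"

```text
clock: 12.88
tcp_pos: [0.4303, 0.3124, 0.1278]
ee_rot: [0.002, 0.177, 0.984, 0.001]
force: [0.5, -0.1, 7.6]
finger_gap: 0.025
```

>>> play_rows --increments "-1 0 0 -0.4 0 0 0; -1 0 0 -1 0 0 0; -1 0 0 -1.7 0 0 0; -1 0 0 -2.4 0 0 0; -1 0 0 -3.1 0 0 0; -1 0 0 -3.8 0 0 0; -1 0 0 -3.8 0 0 0"

```text
clock: 13.75
tcp_pos: [0.4306, 0.3127, 0.2823]
ee_rot: [0.003, 0.177, 0.984, 0.003]
force: [-0.9, 0.7, -0.8]
finger_gap: 0.0247
```

```bash
python3 - <<'E'
from h import *
s=bot.read_state();print(s['clock'],s['tcp_pos'],s['finger_gap'],s['force'],s['wrist_torque'],np.round(s['ee_rot'],4))
p=bot.get_image('wrist');b=bot.get_image('side');c=b['pixels'][0:240,40:280]
c=cv2.resize(c,(420,420))
cv2.imwrite('pics/w6.png',cv2.resize(np.hstack([p['pixels'],c])[:,:,::-1],(790,340)))
print(to_tool(s,[.531,-.157,.285]).round(2))
E
```

```text
13.75 [0.43057122 0.31274225 0.28230092] 0.02469012638008088 [-0.9285177   0.66022353 -0.77315915] [-0.05669826  0.03349377 -0.00103683] [0.0029 0.1769 0.9842 0.0031]
[ -6.44 -10.13  -0.11]
```

View pics/w6.png

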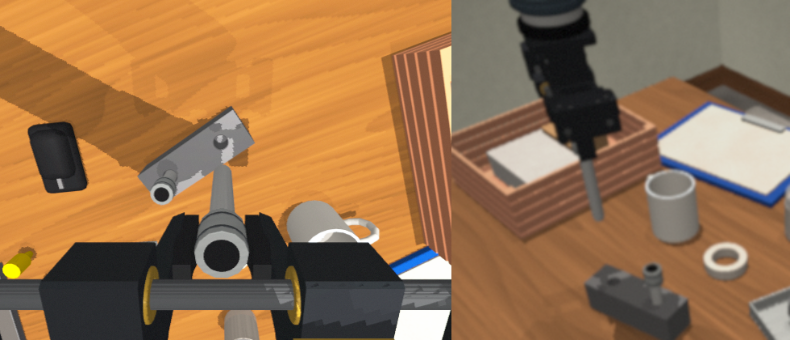

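>>> play_rows --increments "-1 -0.8 -1.2 0 0 0 0; -1 -1.6 -2.4 0 0 0 0; -1 -2.3 -3.6 0 0 0 0; -1 -3.1 -4.8 0 0 0 0; -1 -3.9 -6.0 0 0 0 0; -1 -4.6 -7.2 0 0 0 0; -1 -5.4 -8.4 0 0 0 0; -1 -6.1 -9.5 0 0 0 0; -1 -6.4 -10.1 0 0 0 0; -1 -6.44 -10.13 0 0 0 0"

```text
clock: 15.1
tcp_pos: [0.5287, -0.1597, 0.2779]
ee_rot: [0.0, 0.179, 0.984, 0.001]
force: [0.5, 0.6, -0.5]
finger_gap: 0.0248
```

```bash
cat >> h.py <<'E'
def level(s,yaw=None):
    "rotvec (tool axes, units of 6deg) to reach q0"
    q0=Ro.from_quat([.1769,.9842,0,0]); q=s['ee_rot'];q=Ro.from_quat([q[1],q[2],q[3],q[0]])
    return np.degrees((q.inv()*q0).as_rotvec())/6
E
python3 - <<'E'
from h import *
s=bot.read_state();print(s['clock'],s['tcp_pos'],s['finger_gap'],s['force'],np.round(s['ee_rot'],4))
print(to_tool(s,[.531,-.157,.255]).round(3),level(s).round(3))
p=bot.get_image('wrist');save(p,'w7.png')
for X in ([.531,-.157,.115],s['tcp_pos']-np.array([0,0,.118])):print(proj(p,X))
b=bot.get_image('side');crop(b,'s7.png',380,260,50,6)
b2=bot.get_image('top');crop(b2,'t7.png',380,222,60,5)
for q in(b,b2):
 for X in ([.531,-.157,.115],s['tcp_pos']-np.array([0,0,.118])):print(proj(q,X))
E
```

```text
15.1 [ 0.52867362 -0.15969629  0.2779148 ] 0.024835286869468245 [ 0.50130624  0.59760481 -0.51636793] [3.000e-04 1.788e-01 9.839e-01 6.000e-04]
[-0.031  0.083  0.573] [ 0.011  0.003 -0.037]
[280.04685718 197.28597245]
[276.30999208 212.30684828]
[378.19398131 276.76447788]
[383.54221999 260.21207283]
[378.55072774 222.97268812]
[384.52922077 221.31523905]
```

View pics/w7.png

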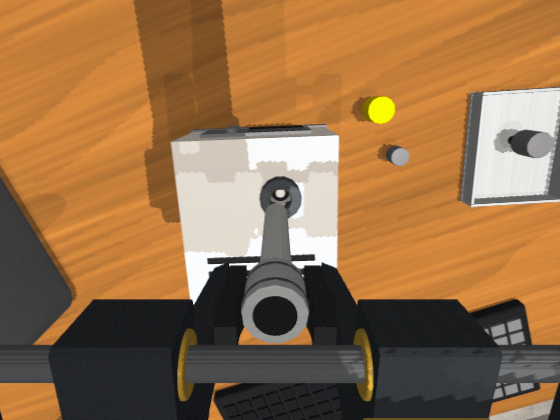

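View pics/s7.png

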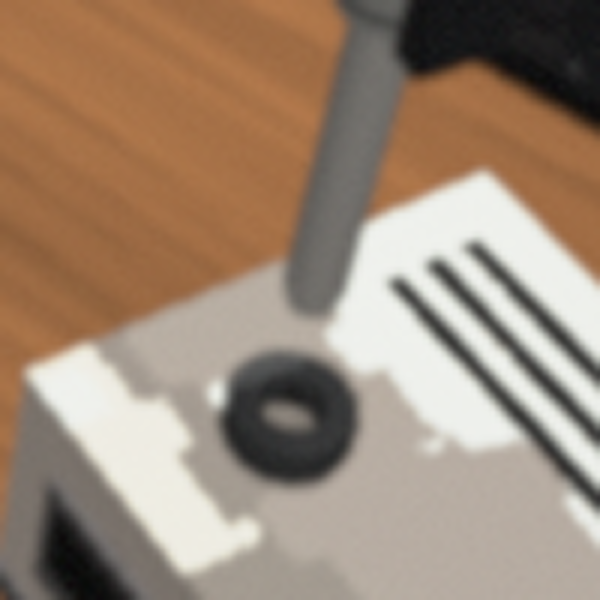

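```bash
python3 - <<'E'
from h import *
s=bot.read_state()
p=bot.get_image('wrist');crop(p,'w7c.png',278,240,75,5)
R=rot(s['ee_rot'])
for d in (.022,-.01,-.05,-.09,-.118):
  print(d,proj(p,s['tcp_pos']+R@np.array([0,0,-d])))
g=cv2.cvtColor(p['pixels'],cv2.COLOR_RGB2GRAY)
for r in (205,210,215,220,230,240,250,258): print(r,g[r,260:296:1].tolist())
E
```

```text
0.022 [278.25030442 333.14883583]
-0.01 [277.61067   287.8564669]
-0.05 [277.08745109 250.80745359]
-0.09 [276.73278696 225.69376682]
-0.118 [276.54561534 212.44018661]
205 [75, 75, 76, 79, 74, 55, 42, 34, 57, 65, 96, 108, 107, 110, 110, 110, 111, 111, 112, 111, 109, 108, 86, 52, 56, 70, 77, 74, 74, 99, 111, 111, 111, 109, 99, 200]
210 [73, 74, 73, 76, 74, 88, 101, 104, 108, 106, 111, 110, 108, 109, 110, 110, 112, 111, 110, 111, 110, 109, 109, 108, 105, 103, 92, 77, 95, 105, 104, 102, 154, 242, 252, 252]
215 [214, 170, 99, 68, 88, 99, 105, 107, 109, 109, 108, 109, 111, 112, 111, 111, 112, 113, 111, 113, 113, 111, 107, 106, 106, 103, 100, 161, 240, 250, 252, 252, 252, 252, 252, 252]
220 [221, 221, 221, 204, 142, 104, 106, 108, 108, 108, 109, 110, 110, 110, 110, 110, 111, 112, 110, 111, 112, 110, 107, 108, 109, 106, 100, 120, 199, 221, 222, 221, 221, 221, 222, 222]
230 [221, 221, 204, 141, 104, 107, 111, 112, 109, 110, 110, 110, 113, 111, 112, 111, 112, 112, 112, 113, 112, 110, 108, 107, 108, 107, 104, 102, 171, 245, 252, 252, 252, 252, 252, 252]
240 [252, 245, 173, 105, 107, 111, 111, 113, 111, 110, 111, 112, 112, 110, 113, 115, 112, 114, 111, 114, 115, 111, 108, 109, 106, 109, 107, 102, 100, 173, 245, 252, 252, 252, 252, 252]
250 [244, 171, 105, 107, 110, 111, 112, 111, 112, 111, 113, 112, 113, 111, 111, 114, 112, 112, 113, 115, 113, 115, 107, 107, 108, 107, 108, 103, 103, 99, 212, 248, 252, 252, 252, 252]
258 [89, 104, 109, 110, 112, 113, 112, 104, 99, 103, 104, 102, 101, 99, 99, 100, 100, 101, 101, 102, 103, 104, 104, 105, 106, 109, 107, 107, 105, 100, 98, 67, 46, 47, 45, 49]
```

View pics/w7c.png

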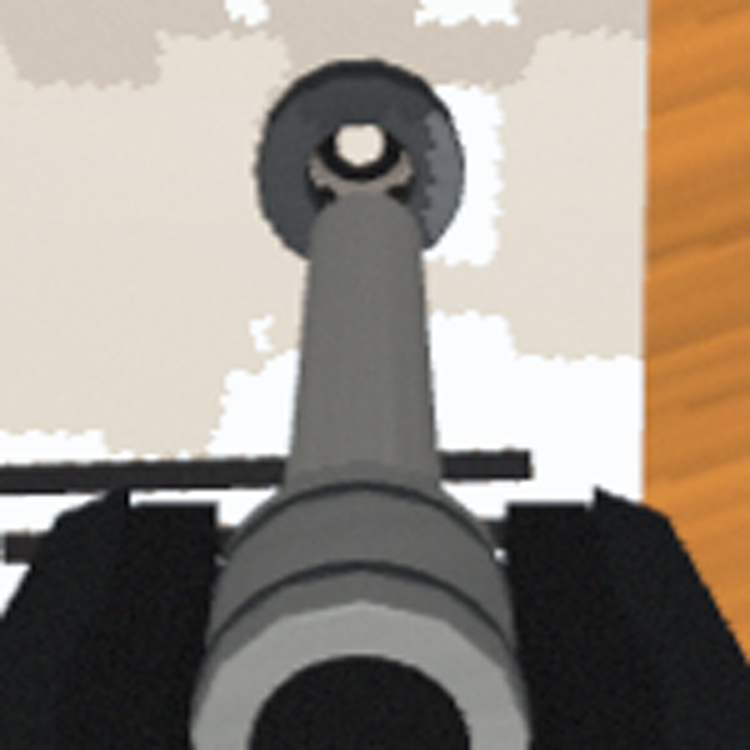

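```bash
python3 - <<'E'
from h import *
s=bot.read_state()
p=bot.get_image('wrist');R=rot(s['ee_rot'])
a=np.linspace(0,2*np.pi,200)
def ring(X,r): return np.array([proj(p,np.array(X)+[r*np.cos(t),r*np.sin(t),0]) for t in a])
F=s['tcp_pos']+R@np.array([0,0,.118])
print('foot12 minrow',ring(F,.006)[:,1].min(),'shoulder16',ring(F+[0,0,.006],.008)[:,1].min())
for nm,X,r in (('collar',[.531,-.157,.115],.018),('bore',[.531,-.157,.115],.0089)):
  q=ring(X,r);print(nm,q.min(0),q.max(0))
b=bot.get_image('side');print(F)
for X,r in((F,.006),(F+[0,0,.006],.008)):
  q=np.array([proj(b,X+[r*np.cos(t),r*np.sin(t),0]) for t in a]);print('side foot',q.min(0),q.max(0))
for dd in (.0,.02,.04,.06): print('axis side',proj(b,F+[0,0,dd]))
g=cv2.cvtColor(b['pixels'],cv2.COLOR_RGB2GRAY)
for r in (225,235,245,255,258,260,262,264): print(r,g[r,372:406].tolist())
E
```

```text
foot12 minrow 204.41960434252778 shoulder16 204.12602616109228
collar [253.1776415  176.39804875] [296.17486059 217.87808981]
bore [264.0493622  187.17029445] [285.30716153 207.67478016]
[ 0.52995741 -0.15535327  0.16059822]
side foot [377.69330766 254.87588   ] [385.71570164 260.97587784]
side foot [376.98387978 251.29170197] [387.74525147 259.43098215]
axis side [381.70068963 257.90718584]
axis side [383.92105024 249.18992541]
axis side [386.23156748 240.11870501]
axis side [388.63784628 230.67151933]
225 [127, 129, 133, 131, 130, 128, 127, 124, 123, 121, 115, 102, 95, 95, 101, 106, 109, 110, 114, 112, 113, 109, 107, 109, 115, 119, 117, 119, 118, 121, 123, 125, 125, 125]
235 [123, 122, 122, 121, 122, 123, 125, 123, 117, 102, 98, 98, 104, 107, 110, 112, 112, 111, 109, 109, 113, 122, 124, 123, 122, 122, 119, 120, 120, 121, 120, 118, 119, 120]
245 [126, 125, 126, 126, 125, 118, 106, 95, 97, 102, 107, 110, 109, 112, 112, 108, 106, 108, 117, 127, 142, 163, 190, 214, 225, 231, 234, 238, 240, 240, 239, 239, 240, 240]
255 [157, 163, 169, 159, 131, 105, 101, 104, 108, 110, 111, 110, 108, 111, 152, 214, 235, 240, 240, 240, 240, 238, 233, 226, 216, 224, 236, 237, 225, 181, 123, 77, 75, 124]
258 [176, 177, 176, 169, 149, 123, 109, 106, 109, 109, 110, 110, 133, 181, 223, 236, 240, 239, 239, 239, 240, 237, 221, 170, 106, 76, 108, 170, 221, 236, 236, 221, 173, 115]
260 [176, 176, 177, 175, 172, 159, 143, 129, 120, 122, 129, 151, 192, 226, 237, 239, 240, 240, 239, 239, 240, 239, 239, 235, 215, 162, 102, 78, 123, 180, 224, 236, 235, 219]
262 [176, 176, 175, 177, 176, 176, 174, 171, 169, 168, 170, 175, 187, 211, 231, 238, 239, 239, 239, 239, 240, 239, 240, 240, 239, 235, 209, 144, 81, 72, 119, 180, 223, 236]
264 [176, 176, 175, 177, 177, 175, 175, 176, 176, 176, 177, 191, 220, 233, 239, 240, 239, 239, 239, 239, 240, 240, 239, 239, 240, 240, 237, 224, 183, 124, 72, 72, 124, 182]
```

```bash
python3 - <<'E'
from h import *
s=bot.read_state();print(s['clock'],s['tcp_pos'],np.round(s['ee_rot'],4))
print(to_tool(s,[.531,-.157,.24]).round(3),level(s).round(3))
E
```

```text
15.4 [ 0.52984749 -0.15597521  0.27894466] [0.0012 0.1756 0.9845 0.0015]
[-0.034 -0.017  0.974] [0.032 0.018 0.025]
```

>>> play_rows --increments "-1 -0.034 -0.017 0.3 0.03 0.02 0.03; -1 -0.034 -0.017 0.6 0.03 0.02 0.03; -1 -0.034 -0.017 0.85 0.03 0.02 0.03; -1 -0.034 -0.017 0.97 0.03 0.02 0.03; -1 -0.034 -0.017 0.97 0.03 0.02 0.03; -1 -0.034 -0.017 0.97 0.03 0.02 0.03; -1 -0.034 -0.017 0.97 0.03 0.02 0.03"

```text
clock: 16.27
tcp_pos: [0.5312, -0.1571, 0.2405]
ee_rot: [0.0, 0.177, 0.984, 0.0]
force: [-0.4, -0.2, -0.7]
finger_gap: 0.0254
```

```bash
python3 - <<'E'
from h import *
s=bot.read_state();print(s['clock'],s['tcp_pos'],np.round(s['ee_rot'],4),s['force'])
R=rot(s['ee_rot']);F=s['tcp_pos']+R@np.array([0,0,.118]);P=np.array([.531,-.157,.115])
a=np.linspace(0,2*np.pi,60)
outs=[]
for n,c,r in (('wrist',279,205),('side',380,270)):
  p=bot.get_image(n);h=30;k=13
  im=cv2.resize(p['pixels'][r-h:r+h,c-h:c+h,::-1],None,fx=k,fy=k,interpolation=cv2.INTER_CUBIC)[:600,:390+390]
  def dr(X,rad,col):
    q=np.array([proj(p,X+[rad*np.cos(t),rad*np.sin(t),0]) for t in a]);q=((q-[c-h,r-h]+.5)*k).astype(int)
    cv2.polylines(im,[q.reshape(-1,1,2)],True,col,1)
  dr(P,.018,(0,0,255));dr(P,.0089,(0,0,255));dr(F,.006,(0,255,0));dr(F+[0,0,.006],.008,(0,255,0));dr(F+[0,0,.04],.008,(0,255,0))
  cv2.imwrite('pics/ov_%s.png'%n,im[:590]);print(n,proj(p,P),proj(p,F))
E
```

```text
16.275 [ 0.53124006 -0.15707198  0.24053607] [3.000e-04 1.772e-01 9.842e-01 2.000e-04] [-0.38255774 -0.18628638 -0.65479546]
wrist [276.40751985 208.90492802] [276.54180295 212.43174684]
side [378.19398131 276.76447788] [379.10048512 273.69515715]
```

View pics/ov_wrist.png

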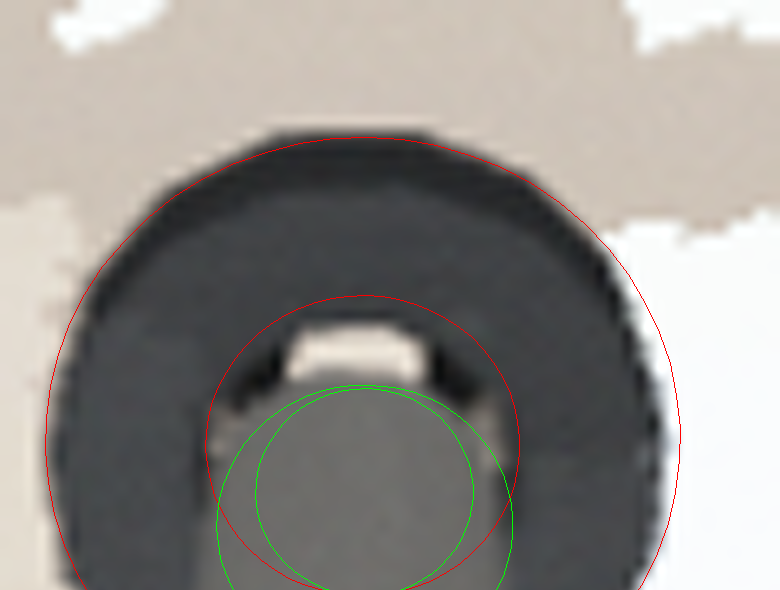

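View pics/ov_side.png

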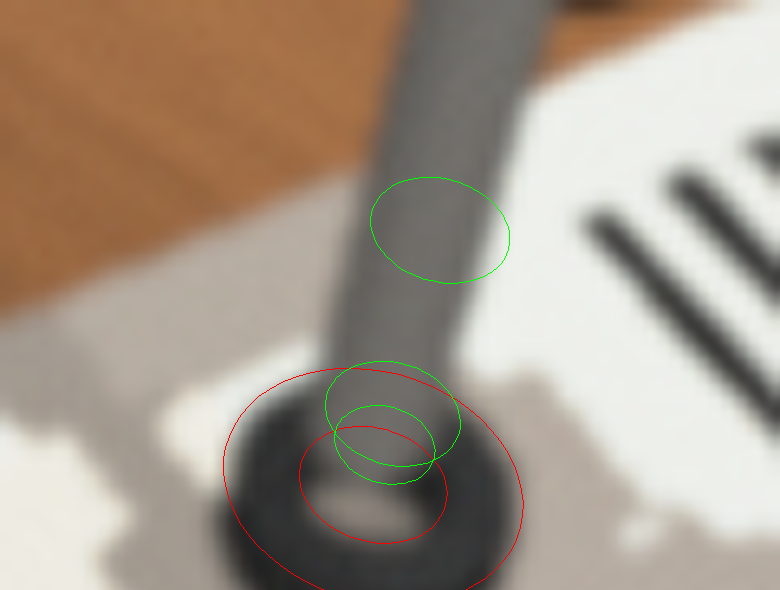

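```bash
python3 - <<'E'
from h import *
d=np.load('w2.npz');p={k:d[k] for k in d.files}
a=np.linspace(0,2*np.pi,60);c,r,h,k=274,210,28,14
im0=cv2.resize(p['pixels'][r-h:r+h,c-h:c+h,::-1],None,fx=k,fy=k,interpolation=cv2.INTER_CUBIC)
im=im0.copy()
def dr(X,rad,col):
    q=np.array([proj(p,np.array(X)+[rad*np.cos(t),rad*np.sin(t),0]) for t in a]);q=((q-[c-h,r-h]+.5)*k).astype(int)
    cv2.polylines(im,[q.reshape(-1,1,2)],True,col,1)
dr([.531,-.157,.115],.018,(0,0,255));dr([.531,-.157,.115],.0089,(0,0,255));dr([.531,-.157,.1],.018,(255,255,0));dr([.531,-.157,.106],.0065,(0,255,0))
cv2.imwrite('pics/ov2.png',cv2.resize(im,(590,590)))
E
```

```text
(no output)
```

View pics/ov2.png

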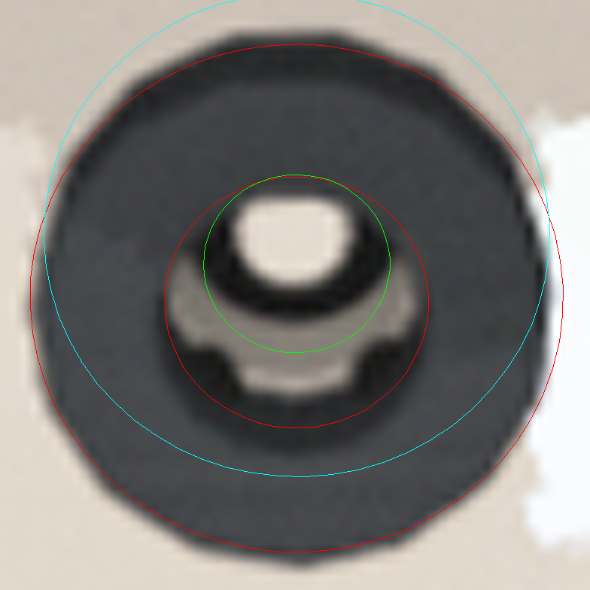

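```bash
python3 - <<'E'
from h import *
s=bot.read_state();R=rot(s['ee_rot']);F=s['tcp_pos']+R@np.array([0,0,.118])
for n in('side','top'):
  p=bot.get_image(n)
  for v in (R[:,0],R[:,1],[0,0,1]): print(n,(proj(p,F+np.array(v)*.001)-proj(p,F)).round(2))
  crop(p,'z_%s.png'%n,380,265 if n=='side' else 222,30,10)
  im=p['pixels']
p=bot.get_image('wrist');crop(p,'z_w.png',277,215,30,10)
E
```

```text
side [-0.53  0.22]
side [-0.37 -0.46]
side [ 0.1 -0.4]
top [-0.13  0.39]
top [-0.4  -0.15]
top [ 0.1  -0.06]
```

View pics/z_side.png

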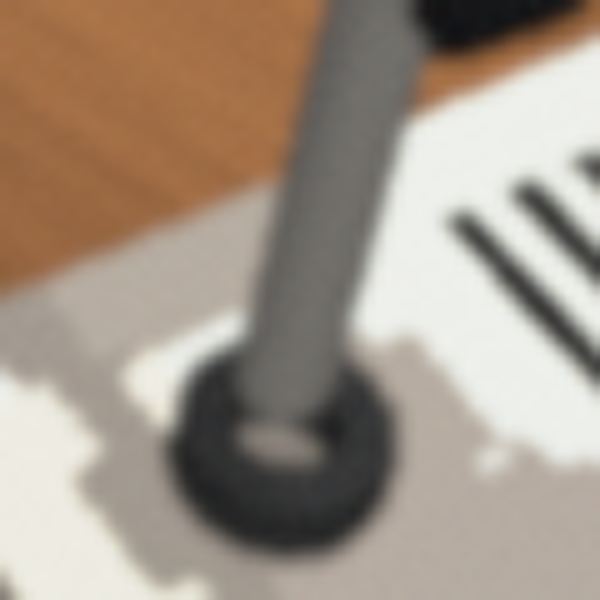

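View pics/z_w.png

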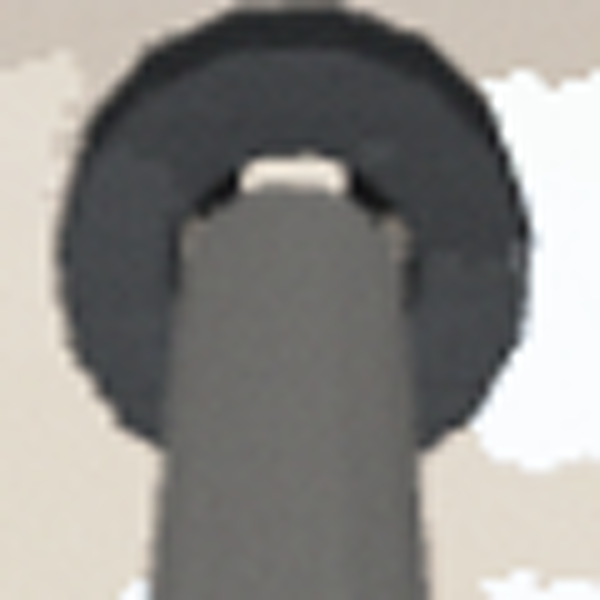

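>>> play_rows --increments "-1 -0.055 0 0 0 0 0; -1 -0.055 0 0.06 0 0 0; -1 -0.055 0 0.12 0 0 0; -1 -0.055 0 0.15 0 0 0; -1 -0.055 0 0.15 0 0 0; -1 -0.055 0 0.15 0 0 0"

```text
clock: 17.27
tcp_pos: [0.5331, -0.1578, 0.2343]
ee_rot: [0.0, 0.177, 0.984, 0.0]
force: [-0.3, 0.2, -0.4]
finger_gap: 0.0251
```

```bash
python3 - <<'E'
from h import *
s=bot.read_state();print(s['clock'],s['tcp_pos'],s['force'],level(s).round(3))
o=[]
for n,c,r in (('wrist',277,215),('side',380,270)):
  p=bot.get_image(n);o.append(cv2.resize(p['pixels'][r-28:r+28,c-28:c+28,::-1],(390,390),interpolation=cv2.INTER_CUBIC))
cv2.imwrite('pics/z2.png',np.hstack(o))
E
```

```text
17.275 [ 0.53312913 -0.15777384  0.23428679] [-0.34997773  0.20233657 -0.41780313] [ 0.003  0.    -0.005]
```

View pics/z2.png

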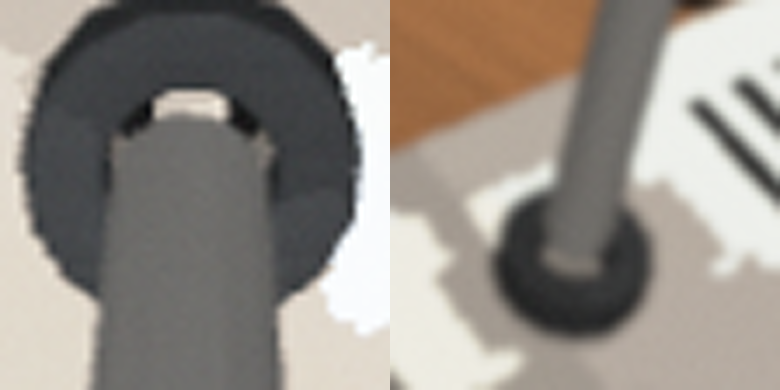

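>>> play_rows --increments "-1 -0.01 0 0.04 0 0 0; -1 -0.01 0 0.08 0 0 0; -1 -0.01 0 0.12 0 0 0; -1 -0.01 0 0.12 0 0 0"

```text
clock: 17.88
tcp_pos: [0.5334, -0.1579, 0.2294]
ee_rot: [-0.0, 0.177, 0.984, 0.0]
force: [0.6, 1.0, -1.0]
finger_gap: 0.0248
```

```bash
python3 - <<'E'
from h import *
s=bot.read_state();print(s['clock'],s['tcp_pos'],s['force'],s['wrist_torque'],level(s).round(3))
E
```

```text
17.875 [ 0.53342314 -0.15788775  0.22935199] [ 0.5791785   0.98365377 -0.98382438] [ 0.00890285 -0.04273998  0.07105334] [ 0.002 -0.002 -0.005]
```

>>> play_rows --increments "-1 0 0 0.04 0 0 0; -1 0 0 0.08 0 0 0; -1 0 0 0.08 0 0 0"

```text
clock: 18.25
tcp_pos: [0.5333, -0.1579, 0.226]
ee_rot: [-0.0, 0.177, 0.984, 0.0]
force: [-0.3, -0.0, -0.5]
finger_gap: 0.025
```

>>> play_rows --increments "-1 0 0 0.05 0 0 0; -1 0 0 0.08 0 0 0; -1 0 0 0.08 0 0 0"

```text
clock: 18.62
tcp_pos: [0.5334, -0.1578, 0.2227]
ee_rot: [-0.0, 0.177, 0.984, 0.0]
force: [1.0, 0.2, -0.9]
finger_gap: 0.0251
```

>>> play_rows --increments "-1 0 0 0.04 0 0 0; -1 0 0 0.05 0 0 0; -1 0 0 0.05 0 0 0"

```text
clock: 19.0
tcp_pos: [0.534, -0.158, 0.2213]
ee_rot: [0.001, 0.177, 0.984, 0.0]
force: [0.7, -0.2, 4.9]
finger_gap: 0.025
```

>>> play_rows --increments "-1 0 0 0.04 0 0 0; -1 0 0 0.06 0 0 0; -1 0 0 0.06 0 0 0"

```text
clock: 19.38
tcp_pos: [0.5349, -0.1584, 0.2201]
ee_rot: [0.002, 0.177, 0.984, 0.0]
force: [0.4, 0.6, 9.2]
finger_gap: 0.0249
```

```bash
python3 - <<'E'
from h import *
s=bot.read_state();print(s['clock'],s['tcp_pos'],s['force'],s['wrist_torque'],level(s).round(3),to_tool(s,[.5334,-.1579,.217]).round(3))
E
```

```text
19.375 [ 0.53492896 -0.15838487  0.22010932] [0.35934314 0.55106115 9.15151895] [ 0.06765332 -0.00160241  0.00940439] [ 0.009  0.032 -0.007] [ 0.04  -0.002  0.078]
```

>>> play_rows --increments "-1 0.04 0 0.05 0.01 0.03 0; -1 0.04 0 0.09 0.01 0.03 0; -1 0.04 0 0.09 0.01 0.03 0"

```text
clock: 19.75
tcp_pos: [0.5335, -0.1578, 0.2165]
ee_rot: [0.0, 0.177, 0.984, -0.0]
force: [1.1, 0.5, 1.6]
finger_gap: 0.0251
```

```bash
python3 - <<'E'
from h import *
s=bot.read_state();print(s['clock'],s['tcp_pos'],s['force'],s['wrist_torque'],level(s).round(3),to_tool(s,[.5334,-.1579,.217]).round(3))
E
```

```text
19.75 [ 0.53347447 -0.15780542  0.2165177 ] [1.10674985 0.527877   1.63412244] [ 0.04917847 -0.22115712  0.01175545] [-0.     0.004 -0.006] [ 0.001 -0.003 -0.012]
```

>>> play_rows --increments "-1 0 0 0.04 0 0 0; -1 0 0 0.08 0 0 0"

```text
clock: 20.0
tcp_pos: [0.5341, -0.1581, 0.2139]
ee_rot: [0.001, 0.177, 0.984, -0.0]
force: [0.1, 0.4, 7.7]
finger_gap: 0.0251
```

>>> play_rows --increments "-1 0 0 0.03 0 0 0; -1 0 0 0.06 0 0 0"

```text
clock: 20.25
tcp_pos: [0.5346, -0.1583, 0.2121]
ee_rot: [0.002, 0.177, 0.984, -0.0]
force: [-0.1, 0.2, 5.6]
finger_gap: 0.0252
```

```bash
python3 - <<'E'
from h import *
s=bot.read_state();print(s['clock'],s['tcp_pos'],s['force'],s['wrist_torque'],level(s).round(3),to_tool(s,[.5334,-.1579,.217]).round(3))
p=bot.get_image('wrist');o=[p['pixels'][170:350,190:370,::-1]]
b=bot.get_image('side');o.append(b['pixels'][180:300,320:440,::-1])
cv2.imwrite('pics/z3.png',np.hstack([cv2.resize(i,(390,390)) for i in o]))
E
```

```text
20.25 [ 0.53457179 -0.15825051  0.212083  ] [-0.08554193  0.22106961  5.60631559] [ 0.09422454  0.04974742 -0.00907119] [ 0.004  0.029 -0.008] [ 0.03  -0.002 -0.123]
```

View pics/z3.png

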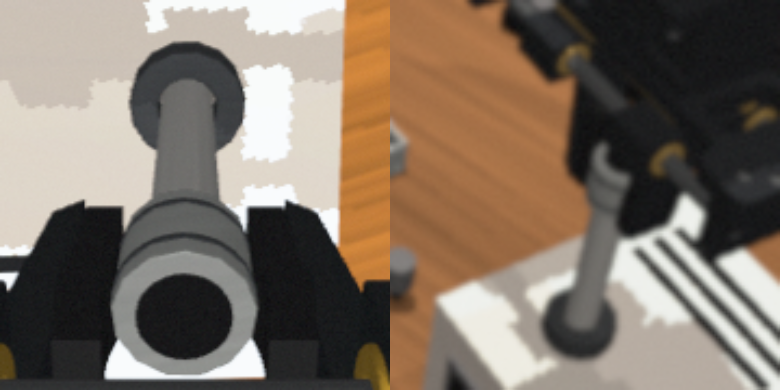

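>>> play_rows --increments "-1 0.03 0 0.04 0 0.03 0; -1 0.03 0 0.07 0 0.03 0"

```text
clock: 20.6
tcp_pos: [0.5337, -0.1579, 0.2095]
ee_rot: [0.0, 0.177, 0.984, 0.0]
force: [0.6, 0.1, 6.5]
finger_gap: 0.0252
```

>>> play_rows --increments "-1 0.01 0 0.03 0 0.01 0; -1 0.01 0 0.06 0 0.01 0"

```text
clock: 20.85
tcp_pos: [0.5341, -0.158, 0.2078]
ee_rot: [0.001, 0.177, 0.984, 0.0]
force: [-0.3, -0.6, 9.0]
finger_gap: 0.0251
```

>>> play_rows --increments "-1 0.01 0 0.03 0 0.01 0; -1 0.01 0 0.06 0 0.01 0"

```text
clock: 21.1
tcp_pos: [0.5344, -0.1582, 0.2062]
ee_rot: [0.001, 0.177, 0.984, 0.0]
force: [-0.2, -0.8, 8.1]
finger_gap: 0.025
```

>>> play_rows --increments "-1 0.02 0 0.03 0 0.02 0; -1 0.02 0 0.05 0 0.02 0"

```text
clock: 21.35
tcp_pos: [0.5345, -0.1583, 0.2051]
ee_rot: [0.001, 0.177, 0.984, 0.001]
force: [-0.1, 0.8, 14.2]
finger_gap: 0.0249
```

>>> play_rows --increments "-1 0.01 0 0.03 0 0.01 0; -1 0.01 0 0.05 0 0.01 0"

```text
clock: 21.6
tcp_pos: [0.5356, -0.1588, 0.2051]
ee_rot: [0.002, 0.178, 0.984, 0.001]
force: [-1.8, 0.8, 19.7]
finger_gap: 0.025
```

```bash
python3 - <<'E'
from h import *
s=bot.read_state();print(s['tcp_pos'],s['force'],level(s).round(3),to_tool(s,[.5337,-.1579,.2051]).round(3))
E
```

```text
[ 0.53561332 -0.15880215  0.2050608 ] [-1.76449342  0.78769333 19.65556302] [ 0.02   0.041 -0.013] [ 0.053  0.004 -0.001]
```

>>> play_rows --increments "-1 0.04 0 0.03 0.01 0.04 0; -1 0.04 0 0.03 0.01 0.04 0"

```text
clock: 21.85
tcp_pos: [0.5351, -0.1586, 0.2051]
ee_rot: [0.001, 0.178, 0.984, 0.001]
force: [-0.8, 0.9, 11.9]
finger_gap: 0.0249
```

>>> play_rows --increments "-1 0.03 0 0.05 0 0.03 0; -1 0.03 0 0.08 0 0.03 0; -1 0.03 0 0.08 0 0.03 0"

```text
clock: 22.22
tcp_pos: [0.5365, -0.1592, 0.205]
ee_rot: [0.003, 0.178, 0.984, 0.001]
force: [-1.0, 0.8, 22.6]
finger_gap: 0.025
```

>>> play_rows --increments "-1 0.07 0.0 0 0 0.05 0; -1 0.07 0.0 0 0 0.05 0; 0.1 0.07 0 0 0 0.05 0; 0.1 0.07 0 0 0 0.05 0; 0.1 0.07 0 0 0 0.05 0; 0.1 0.07 0 0 0 0.05 0"

```text
clock: 22.98
tcp_pos: [0.5336, -0.1582, 0.2047]
ee_rot: [-0.0, 0.178, 0.984, 0.001]
force: [0.6, 0.7, 0.4]
finger_gap: 0.0482
```

>>> play_rows --increments "0.1 0 0 -0.4 0 0 0; 0.1 0 0 -1.2 0 0 0; 0.1 0 0 -2.2 0 0 0; 0.1 0 0 -2.8 0 0 0; 0.1 0 0 -2.8 0 0 0"

```text
clock: 23.6
tcp_pos: [0.5347, -0.159, 0.3194]
ee_rot: [0.002, 0.178, 0.984, 0.001]
force: [-0.3, -0.1, 0.2]
finger_gap: 0.0483
```

```bash
python3 - <<'E'
from h import *
s=bot.read_state();print(s['clock'],s['tcp_pos'],s['force'],np.round(s['joints'],2))
p=bot.get_image('wrist');o=[p['pixels'][:,:,::-1]]
b=bot.get_image('side');o.append(b['pixels'][:,:,::-1])
save(b,'s9.png')
P=np.array([.532,-.1575,0])
for z in (.115,.192,.217):print(z,proj(b,P+[0,0,z]),proj(p,P+[0,0,z]))
crop(b,'s9c.png',385,245,50,6);crop(p,'w9c.png',275,220,75,5)
E
```

```text
23.6 [ 0.53471921 -0.15895234  0.31937553] [-0.34556983 -0.13287148  0.15493284] [-0.16  0.33  0.47  1.74 -0.17  1.11  1.58]
0.115 [378.82108549 276.57737846] [275.77254451 180.35980763]
0.192 [387.24435076 244.07783244] [276.39205218 203.92239295]
0.217 [390.26713696 232.41499431] [276.67212191 214.57466921]
```

View pics/s9c.png

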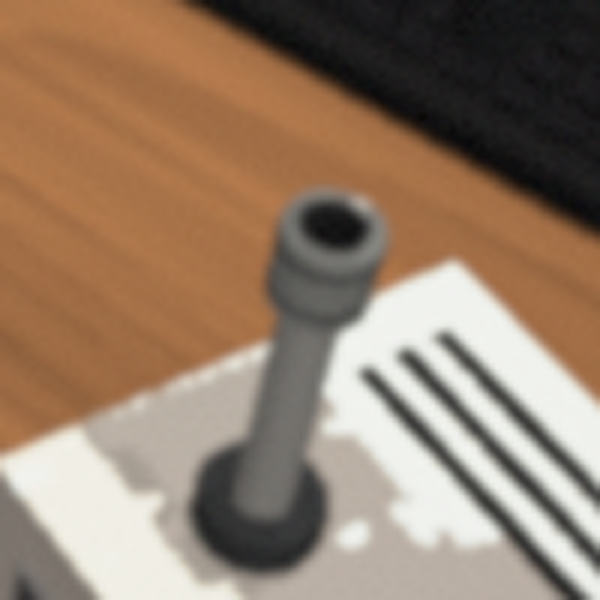

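View pics/s9.png

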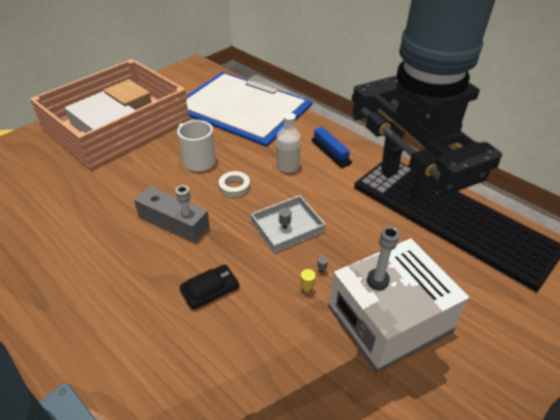

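View pics/w9c.png

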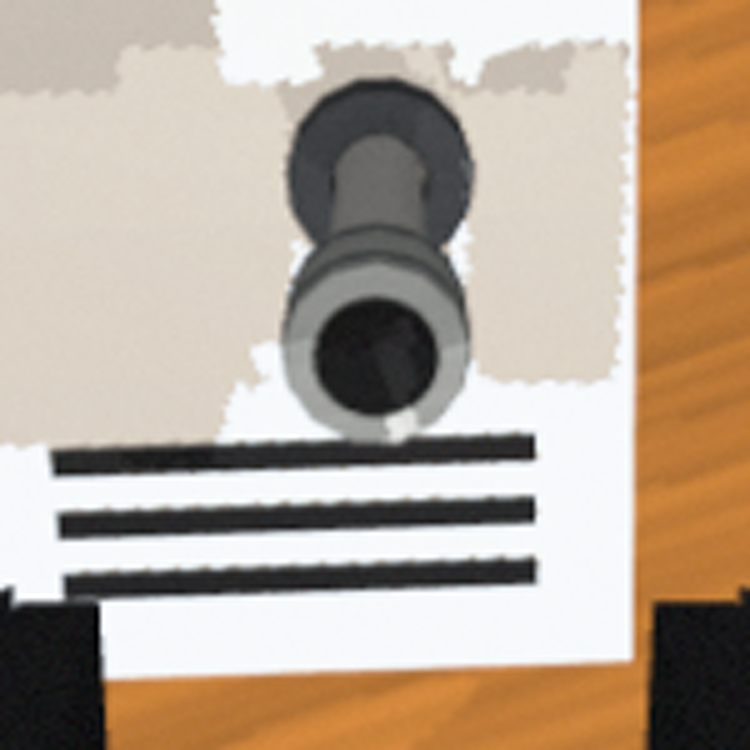

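```bash
python3 -c "
from plant import bot
print(bot.read_state()['force']);print(bot.hand_in())"
```

```text
[-1.14575029 -1.12931906 -0.90510141]
the job is handed in; nothing more can be done
None
```

The job is handed in. The grey plug is in the steel tray, and the long tube stands in the port, pushed home and released. The whole run took about 24 s on the robot's clock.

- **Plug:** I took the grey plug seated in the port and left the yellow one and the small loose grey one alone. The last side picture shows it standing in the tray.
- **Seal and stop:** The seal bump was about 9 N or a little more, since I only read force between moves. After that the drag was about 6–9 N. The tube stopped about 28 mm below the rim, staying put to within 0.1 mm while force rose from 14 to 22.6 N, so I stopped pushing there.
- **Valve:** The force rose slightly about 3–4 mm before the stop. That fits the valve pin going down, though the pin itself is out of sight.
- **After letting go:** The tube stands upright, and the top of its head is within half a pixel of where a 28 mm depth puts it (z = 0.217 m). So it did not slip in the grip or spring back. The short tube and the other things look unmoved.
- **Disagreement:** Before the insertion, the wrist and side cameras put the foot about 2 mm off the port centre, while the calibrated positions said it was centred. I shifted it about 2 mm using the pictures, and the foot met no force until the seal.

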